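Put the slotted masses away from the balance pan

TASK

Weighing is over and the four slotted metal masses are still piled on the balance. Working from the top of the pile down, put each one in the foam pocket of its own size in the blue case, lying flat and pressed fully home, and let go of it. Do not drop any of them, and leave the test-tube rack and the brown bottle where they stand.

Things in the scene. Friction and masses are not known exactly. Their poses are not given: they have to be found in the camera images.
- mass50: The smallest slotted mass: flat nickel-plated disc, 26 mm in diameter, 12.5 mm high, 50 g; its slot is for looks, grip the rim anywhere. Origin: centre of its underside, z up, x to the slot's mouth. It starts on top of the pile, on mass100.
- mass100: The second smallest slotted mass: flat brass disc, 35 mm in diameter, 13.5 mm high, 100 g; its slot is for looks, grip the rim anywhere. Origin: centre of its underside, z up, x to the slot's mouth. It starts on mass200.
- mass200: The second largest slotted mass: flat nickel-plated disc, 46 mm in diameter, 16 mm high, 200 g; its slot is for looks, grip the rim anywhere. Origin: centre of its underside, z up, x to the slot's mouth. It starts on mass500.
- mass500: The largest slotted mass: flat brass disc, 60 mm in diameter, 22 mm high, 500 g; its slot is for looks, grip the rim anywhere. Origin: centre of its underside, z up, x to the slot's mouth. It starts at the bottom of the pile, on the 130 mm pan of the fixed bench balance: pan top 78 mm above the bench, balance all lower than the pan, 190 mm wide, reaching 85 mm behind the pan's centre and 165 mm in front.
- foam50: Foam block in the blue case with the smallest round pocket, for mass50. Origin: centre of its underside; top face 29 mm above it, pocket floor 22.5 mm above it. Pocket 26 mm wide, 6.5 mm deep, springy and snug: a level mass set in within 3 mm of centre stops 2 to 3 mm deep, then about 6 N straight down sends it to the floor, 6 mm proud of the foam. Let go too soon, it may lean. Foam, case rim and dividers are level.
- foam100: Foam block in the blue case with the second smallest round pocket, for mass100. Origin: centre of its underside; top face 29 mm above it, pocket floor 22 mm above it. Pocket 35 mm wide, 7 mm deep, springy and snug: a level mass set in within 3 mm of centre stops 2 to 3 mm deep, then about 6 N straight down sends it to the floor, 6.5 mm proud of the foam. Let go too soon, it may lean. The four blocks lie 103.5 mm apart, in any order.
- foam200: Foam block in the blue case with the second largest round pocket, for mass200. Origin: centre of its underside; top face 29 mm above it, pocket floor 21 mm above it. Pocket 46 mm wide, 8 mm deep, springy and snug: a level mass set in within 3 mm of centre stops 2 to 3 mm deep, then about 8 N straight down sends it to the floor, 8 mm proud of the foam. Let go too soon, it may lean.
- foam500: Foam block in the blue case with the largest round pocket, for mass500. Origin: centre of its underside; top face 29 mm above it, pocket floor 18 mm above it. Pocket 60 mm wide, 11 mm deep, springy and snug: a level mass set in within 3 mm of centre stops 2 to 3 mm deep, then about 12 N straight down sends it to the floor, 11 mm proud of the foam. Let go too soon, it may lean.
- rack: Bystander: ivory plastic test-tube rack, 165 by 56 by 82 mm, with four stoppered tubes reaching 168 mm. Origin: centre of its underside; x along its length.
- dropper: Bystander: small brown glass dropper bottle with a black cap, 44 mm in diameter, 85 mm high. Origin: centre of its underside.

How it is judged:
By the outcome, as a careful person would: the job done as asked, in the order asked, and still so for the second after the job is handed in, with the robot touching nothing.
It also fails if it takes over 122 s, if anything falls off the work surface, if the arm or the gripper's body presses on something with over 40 N, if the wrist force passes 120 N, or if a joint passes its speed limit or range.

ROBOT

A 6-joint arm with a two-finger parallel gripper is mounted at the origin on the work surface. World frame = base frame: x ahead of the robot, y to its left, z up, the work surface at z = 0. Lengths are in m, angles in rad, forces in N, time in s.
With the tool pointing down it reaches from about 0.35 to 0.85 m from the base axis. Payload 8.1 kg.
Tool frame: the origin (TCP) lies between the finger pads; the fingertips stand 14 mm ahead of it and the grasp point (between the pads) lies 5 mm behind it (robot.tip_reach is the z of the fingertips in the tool frame, in m); z points along the fingers, y is the line along which they close (so a half turn about z gives the same grasp; the last joint's range is limited). The gripper opens to 93 mm and grips with 3 to 60 N. Pads are 15 mm wide; open, the fingers measure 128 mm over their backs; the gripper's body (75 mm by 188 mm) begins 65 mm behind the grasp point.
Start: joints at [-1.313, 0.13, 1.488, -0, 1.523, -0.085], TCP at [0.202, -0.565, 0.198] pointing down, gripper open.
Joint ranges: [-2.96, 2.96], [-0.89, 2.26], [0.02, 2.5], [-1.34, 4.48], [0, 2.73], [-2.66, 2.66]. Speed limits (rad/s): [2.39, 2.39, 2.79, 3.14, 3.14, 3.14].

INTERFACE

Orientations are given as a rotation vector (axis times angle).
In Python, from plant import robot gives the robot as it stands. The module is installed in compiled form; this text tells all that it offers.
- The arm moves only by the shell command python3 -m handwheel 'ROWS' [FORCE]. ROWS is JSON, a list of rows, each a list of 7 numbers: the closure, from -1 (fully open) to 1 (shut), then the shift along the tool's x, y, z each as a share of 100 cm, from -1 to 1, then the turn, a rotation vector about the tool's x, y, z each as a share of 180 degrees, from -1 to 1. In form: [[grip, tx, ty, tz, rx, ry, rz], ...]. A call has 1 to 20 rows; each row is the pose to reach, as a shift and turn from the pose commanded when the call began, along the tool's axes at that moment, turning the shorter way round; what a row does not reach only later rows make up. A row lasts 1/8 s, in which the tool goes at most 62.5 mm and 10.7 degrees, less where a joint would pass 70% of its speed; a pose out of reach is approached as far as the arm can. A call with a number of a shift or a turn outside -1 to 1 is refused whole. A call with a gripper value outside its range is refused whole. The fingers move at their own pace and stop on an object; FORCE is the grip in N (left out, the last holds). Time passes only in rows, so rows that repeat a pose let the fingers close. It gives the time, the measured TCP pose, the force, the opening and the grip force at its end, in the units of the state.
- robot.read_state(): the state, without advancing time (a new reading comes with each control period).
- robot.read_camera(name): name is "side" or "top" or "wrist"; returns a dict with "frame" (400x640x3 uint8, red, green, blue), "fx", "fy", "cx", "cy" (pixels), "rvec" (rotation vector, rad) and "tvec" (3), from world to camera coordinates, as OpenCV has them; the wrist camera has in their place "T_tool_cam" (4x4, takes a point from camera to tool coordinates, whose origin is the TCP and whose axes are the flange's). Camera axes: x right, y down, z forward; pixel columns grow to the right and rows downward; lengths in m; the calibration is good to about 2 mm. A picture is of the moment at which its call begins: read the wrist's pose just before it. There is no depth.
- robot.close_job(): hands the job in; it is judged then, once.
Trained networks look in a picture, given as the dict that the camera call returned (one of the last four; its "shot" number tells which), for a name from the list of things; names that differ only in an ending like _2 or _b are one class to them, and where a whole thing is asked for, a point or a joint stands for the part that bears it (a point fixed in the world has none). Each returns a list of dicts, best first, with "conf" (0 to 1); they miss things now and then, are a little off and sometimes report something else, mostly with a low value. They report only what shows in the picture. A call takes as long as a camera call.
- robot.regions_of(picture, name): "mask" (400x640 bool, what is visible of it) and "rect" ([left, top, right, bottom] in pixels, round what is visible of it).
The state is a dict: "t": time; "q": joint angles; "dq": joint speeds; "joint_torque": joint torques, N m; "tool_pos": TCP position; "orientation": TCP orientation; "force": force on the tool from outside, world axes, zero at the start; "wrist_torque": the same for the moment, N m; "opening": finger opening in m; "gripper_force": force on a finger pad.
Only numpy, scipy, OpenCV 4.12 (cv2) and the standard library are available. Lean on these libraries where they do the work, as an engineer would, in place of code of your own. Each camera call takes 0.05 s, during which the arm holds its last target. There are 200 camera calls.

## Working session

There is one attempt and no reset: what is moved stays moved. The work goes in short steps, Python scripts to look and compute and a shell command to move; the robot and the scene stay as the last step left them, time stands still between calls to the robot, and variables do not carry over. Pictures are saved under pics/ and viewed, at most 14 in all, crops included, and the job is handed in when it is done.

```bash
mkdir -p pics; cat > h.py <<'E'
import numpy as np, cv2
from plant import robot
from scipy.spatial.transform import Rotation as R
NAMES=["mass50","mass100","mass200","mass500","foam50","foam100","foam200","foam500","rack","dropper"]
def shoot(name):
    s=robot.read_state(); p=robot.read_camera(name)
    if name=="wrist":
        T=np.eye(4);T[:3,:3]=R.from_rotvec(s["orientation"]).as_matrix();T[:3,3]=s["tool_pos"]
        M=T@np.array(p["T_tool_cam"])
    else:
        W=np.eye(4);W[:3,:3]=R.from_rotvec(np.ravel(p["rvec"])).as_matrix();W[:3,3]=np.ravel(p["tvec"]);M=np.linalg.inv(W)
    p["M"]=M; return p
def save(p,f): cv2.imwrite("pics/"+f,p["frame"][:,:,::-1])
def toz(p,uv,z):
    M=p["M"]; d=M[:3,:3]@np.array([(uv[0]-p["cx"])/p["fx"],(uv[1]-p["cy"])/p["fy"],1])
    return M[:3,3]+d*(z-M[2,3])/d[2]
def proj(p,X):
    c=np.linalg.inv(p["M"])@np.append(X,1); return p["fx"]*c[0]/c[2]+p["cx"],p["fy"]*c[1]/c[2]+p["cy"]
E
python3 - <<'E'
from h import *
for n in ["top","side","wrist"]:
    p=shoot(n); save(p,n+"0.png"); print(n,p["M"].round(3).tolist(),p["fx"])
    for k in NAMES:
        for r in robot.regions_of({a:b for a,b in p.items() if a!="M"},k)[:2]: print(k,round(r["conf"],2),np.round(r["rect"]).tolist(),int(r["mask"].sum()))
s=robot.read_state();print(s["orientation"],s["opening"],s["t"])
E
```

```text
top [[0.004, -0.999, 0.039, 0.46], [-1.0, -0.004, -0.016, 0.022], [0.016, -0.039, -0.999, 1.386], [0.0, 0.0, 0.0, 1.0]] 442.3106253461599
mass50 0.5 [238.0, 183.0, 245.0, 194.0] 55
mass100 0.5 [238.0, 183.0, 245.0, 194.0] 55
mass200 0.5 [238.0, 183.0, 245.0, 194.0] 55
mass500 0.5 [238.0, 183.0, 245.0, 194.0] 55
foam50 0.76 [388.0, 167.0, 427.0, 208.0] 1022
foam50 0.63 [361.0, 175.0, 393.0, 213.0] 1002
foam100 0.76 [388.0, 167.0, 427.0, 208.0] 1022
foam100 0.63 [361.0, 175.0, 393.0, 213.0] 1002
foam200 0.76 [388.0, 167.0, 427.0, 208.0] 1022
foam200 0.63 [361.0, 175.0, 393.0, 213.0] 1002
foam500 0.76 [388.0, 167.0, 427.0, 208.0] 1022
foam500 0.63 [361.0, 175.0, 393.0, 213.0] 1002
rack 0.97 [456.0, 189.0, 492.0, 251.0] 1666
dropper 0.5 [152.0, 222.0, 167.0, 242.0] 273
dropper 0.34 [455.0, 190.0, 489.0, 248.0] 1547
side [[-0.725, -0.375, 0.578, -0.104], [-0.689, 0.399, -0.605, 0.647], [-0.004, -0.837, -0.547, 0.672], [0.0, 0.0, 0.0, 1.0]] 375.89253907452775
mass50 0.7 [234.0, 224.0, 259.0, 239.0] 178
mass50 0.54 [237.0, 226.0, 261.0, 244.0] 206
mass100 0.7 [234.0, 224.0, 259.0, 239.0] 17
[... 201 characters left out ...]
.0, 226.0, 261.0, 244.0] 206
foam50 0.97 [332.0, 185.0, 372.0, 207.0] 512
foam50 0.65 [359.0, 190.0, 399.0, 213.0] 581
foam100 0.97 [332.0, 185.0, 372.0, 207.0] 512
foam100 0.65 [359.0, 190.0, 399.0, 213.0] 581
foam200 0.97 [332.0, 185.0, 372.0, 207.0] 512
foam200 0.65 [359.0, 190.0, 399.0, 213.0] 581
foam500 0.97 [332.0, 185.0, 372.0, 207.0] 512
foam500 0.65 [359.0, 190.0, 399.0, 213.0] 581
rack 0.63 [240.0, 214.0, 253.0, 223.0] 97
dropper 0.61 [168.0, 323.0, 190.0, 365.0] 793
wrist [[0.337, -0.905, -0.26, 0.274], [-0.942, -0.324, -0.092, -0.54], [-0.001, 0.275, -0.961, 0.386], [0.0, 0.0, 0.0, 1.0]] 337.2492124375597
[-3.09551514e+00 -5.35907355e-01  1.52824095e-05] 0.09319408209216785 1.65
```

View pics/top0.png

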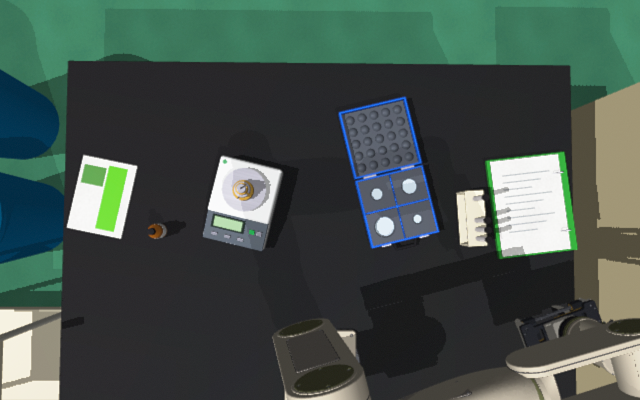

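View pics/side0.png

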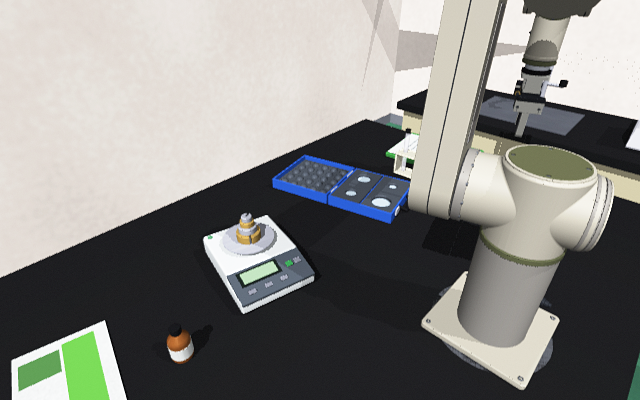

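The top view shows the pile at about (243,188), and the pockets at about (385,226) for 500, (409,186) for 200, (377,194) for 100 and (418,219) for 50. The rack is at (472,218) and the bottle at (157,231). The side view agrees.

```bash
python3 - <<'E'
from h import *
p=shoot("top")
for n,uv,z in [("500",(385,226),.03),("200",(409,186),.03),("100",(377,194),.03),("50",(418,219),.03),("pile",(243,188),.135),("dropper",(158,231),.05),("rackTL",(457,189),.08),("rackBR",(488,248),.0),("lidTL",(340,112),.03)]: print(n,toz(p,uv,z).round(3))
s=robot.read_state();print(R.from_rotvec(s["orientation"]).as_matrix().round(3).tolist(),s["tool_pos"])
E
```

```text
500 [ 0.431 -0.197  0.03 ]
200 [ 0.555 -0.272  0.03 ]
100 [ 0.53  -0.173  0.03 ]
50 [ 0.453 -0.299  0.03 ]
pile [0.539 0.222 0.135]
dropper [0.415 0.488 0.05 ]
rackTL [ 0.543 -0.404  0.08 ]
rackBR [ 0.363 -0.526  0.   ]
lidTL [ 0.783 -0.058  0.03 ]
[[0.942, 0.336, 0.0], [0.336, -0.942, -0.0], [0.0, 0.0, -1.0]] [ 0.20169653 -0.56509219  0.19835132]
```

View pics/wrist0.png

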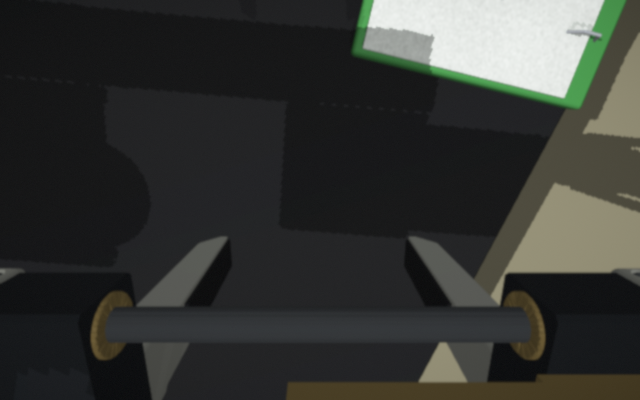

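```bash
python3 -m handwheel '[[-1,0,0,-0.1,0,0,-0.1],[-1,0,0,-0.1,0,0,-0.12],[-1,0.364,-0.162,-0.1,0,0,-0.467],[-1,0.364,-0.162,-0.1,0,0,-0.467],[-1,0.364,-0.162,-0.1,0,0,-0.467],[-1,0.364,-0.162,-0.1,0,0,-0.467],[-1,0.364,-0.162,-0.1,0,0,-0.467],[-1,0.364,-0.162,-0.1,0,0,-0.467],[-1,0.364,-0.162,-0.1,0,0,-0.467],[-1,0.364,-0.162,-0.052,0,0,-0.467],[-1,0.364,-0.162,-0.052,0,0,-0.467],[-1,0.364,-0.162,-0.052,0,0,-0.467],[-1,0.364,-0.162,-0.052,0,0,-0.467]]' 40
python3 - <<'E'
from h import *
p=shoot("wrist"); save(p,"w1.png")
s=robot.read_state();print(s["tool_pos"],R.from_rotvec(s["orientation"]).as_matrix().round(4).tolist(),s["t"],s["force"])
for k in NAMES[4:8]:
    for r in robot.regions_of({a:b for a,b in p.items() if a!="M"},k)[:4]: print(k,round(r["conf"],2),np.round(r["rect"]).tolist(),int(r["mask"].sum()))
E
```

```text
t: 3.32
tool_pos: [0.4906, -0.2912, 0.2528]
orientation: [1.94, 2.467, 0.0]
force: [-0.1, 0.7, 0.1]
opening: 0.0933
gripper_force: 0.0
[ 0.49061835 -0.29112761  0.25258851] [[-0.236, 0.9717, 0.0026], [0.9717, 0.2361, -0.0018], [-0.0024, 0.0021, -1.0]] 3.375 [ 0.30753621 -0.59013534 -0.4744976 ]
foam50 0.94 [333.0, 30.0, 422.0, 122.0] 8027
foam50 0.85 [331.0, 122.0, 414.0, 205.0] 6390
foam50 0.8 [250.0, 128.0, 328.0, 206.0] 6389
foam50 0.66 [241.0, 28.0, 329.0, 124.0] 7974
foam100 0.94 [333.0, 30.0, 422.0, 122.0] 8027
foam100 0.85 [331.0, 122.0, 414.0, 205.0] 6390
foam100 0.8 [250.0, 128.0, 328.0, 206.0] 6389
foam100 0.66 [241.0, 28.0, 329.0, 124.0] 7974
foam200 0.94 [333.0, 30.0, 422.0, 122.0] 8027
foam200 0.85 [331.0, 122.0, 414.0, 205.0] 6390
foam200 0.8 [250.0, 128.0, 328.0, 206.0] 6389
foam200 0.66 [241.0, 28.0, 329.0, 124.0] 7974
foam500 0.94 [333.0, 30.0, 422.0, 122.0] 8027
foam500 0.85 [331.0, 122.0, 414.0, 205.0] 6390
foam500 0.8 [250.0, 128.0, 328.0, 206.0] 6389
foam500 0.66 [241.0, 28.0, 329.0, 124.0] 7974
```

View pics/w1.png

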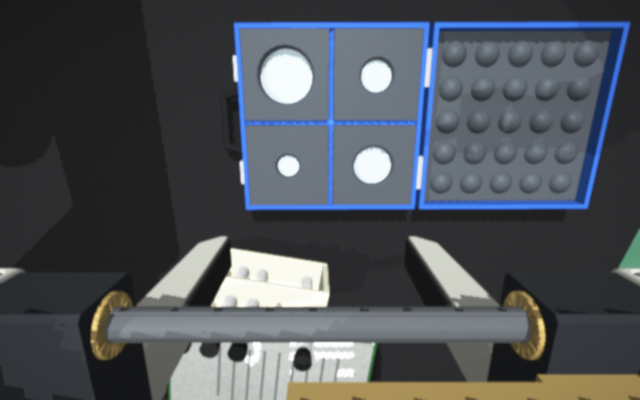

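The wrist view shows the four white pockets clearly: 500 (286,76), 100 (376,76), 50 (288,166) and 200 (372,166). I'll fit the case pose to them.

```bash
cat > case.py <<'E'
from h import *
from scipy.optimize import least_squares
F={"500":(-1,-1,.030,.011),"100":(1,-1,.0175,.007),"50":(-1,1,.013,.0065),"200":(1,1,.023,.008)}
px={"500":(286,76),"100":(376,76),"50":(288,166),"200":(372,166)}
p=shoot("wrist"); g=p["frame"].min(axis=2)
n,lab,st,ce=cv2.connectedComponentsWithStats((g>120).astype(np.uint8))
obs={k:ce[lab[v[1],v[0]]] for k,v in px.items()}
print({k:(st[lab[v[1],v[0]]][2:].tolist()) for k,v in px.items()})
def centers(q):
    c,s=np.cos(q[2]),np.sin(q[2]); h=.1035/2
    return {k:np.array([q[0]+h*(f[0]*c+f[1]*s),q[1]+h*(f[0]*s-f[1]*c)]) for k,f in F.items()}
def blob(k,xy,zt):
    a=np.linspace(0,2*np.pi,180); ring=lambda z:np.array([proj(p,[xy[0]+F[k][2]*np.cos(t),xy[1]+F[k][2]*np.sin(t),z]) for t in a],np.float32)
    _,poly=cv2.intersectConvexConvex(ring(zt),ring(zt-F[k][3])); m=cv2.moments(poly)
    x,y,w,h=cv2.boundingRect(poly)
    return np.array([m["m10"]/m["m00"],m["m01"]/m["m00"]])
def res(q):
    C=centers(q); return np.concatenate([blob(k,C[k],q[3])-obs[k] for k in F])
r=least_squares(res,[.49,-.235,.235,.031],diff_step=1e-3,x_scale=[.01,.01,.01,.01])
print(r.x.round(4),r.fun.round(2)); print({k:v.round(4).tolist() for k,v in centers(r.x).items()})
E
python3 case.py
```

```text
{'500': [54, 57, 2336], '100': [32, 34, 849], '50': [22, 23, 399], '200': [38, 38, 1145]}Traceback (most recent call last):
  File "case.py", line 19, in <module>
    r=least_squares(res,[.49,-.235,.235,.031],diff_step=1e-3,x_scale=[.01,.01,.01,.01])
    return func(*args, **kwargs)
    vector_fun = VectorFunction(
        fun_wrapped,
    ...<6 lines>...
        workers=workers
    )
    self._update_fun()
    ~~~~~~~~~~~~~~~~^^
    self.f = self.fun_wrapped(xp_copy(self.x))
             ~~~~~~~~~~~~~~~~^^^^^^^^^^^^^^^^^
    return np.atleast_1d(self.fun(x))
                         ~~~~~~~~^^^
    return self.f(x, *self.args, **self.kwargs)
           ~~~~~~^^^^^^^^^^^^^^^^^^^^^^^^^^^^^^
  File "case.py", line 18, in res
    C=centers(q); return np.concatenate([blob(k,C[k],q[3])-obs[k] for k in F])
                                         ~~~~^^^^^^^^^^^^^
  File "case.py", line 16, in blob
    return np.array([m["m10"]/m["m00"],m["m01"]/m["m00"]])
                     ~~~~~~~~^~~~~~~~~
ZeroDivisionError: float division by zero
```

```bash
python3 - <<'E'
s=open('case.py').read()
a=s.index("    a=np.linspace");b=s.index("def res")
s=s[:a]+"    return (np.array(proj(p,[*xy,zt]))+np.array(proj(p,[*xy,zt-F[k][3]])))/2\n"+s[b:]
open('case.py','w').write(s)
E
python3 case.py
```

```text
{'500': [53, 56, 2334], '100': [32, 34, 855], '50': [23, 23, 400], '200': [39, 38, 1144]}
[ 0.4937 -0.2347  0.2399  0.0307] [-0.19  0.08  0.13  0.07  0.04 -0.15  0.02 -0.01]
{'500': [0.4311, -0.1967], '100': [0.5316, -0.1721], '50': [0.4557, -0.2973], '200': [0.5562, -0.2727]}
```

```bash
python3 -m handwheel '[[-1,0.43,0.168,-0.02,0,0,0],[-1,0.43,0.168,-0.02,0,0,0],[-1,0.43,0.168,-0.02,0,0,0],[-1,0.43,0.168,-0.02,0,0,0],[-1,0.43,0.168,-0.02,0,0,0],[-1,0.43,0.168,-0.02,0,0,0],[-1,0.43,0.168,-0.02,0,0,0],[-1,0.43,0.168,-0.02,0,0,0],[-1,0.43,0.168,-0.02,0,0,0],[-1,0.43,0.168,-0.02,0,0,0]]'
python3 - <<'E'
from h import *
p=shoot("wrist"); save(p,"w2.png")
s=robot.read_state();print(s["tool_pos"],R.from_rotvec(s["orientation"]).as_matrix().round(4).tolist(),s["t"],s["force"])
print(proj(p,[.539,.222,.142]))
for r in robot.regions_of({a:b for a,b in p.items() if a!="M"},"mass50")[:5]: print(round(r["conf"],2),np.round(r["rect"]).tolist(),int(r["mask"].sum()))
E
```

```text
t: 4.92
tool_pos: [0.5514, 0.1667, 0.2702]
orientation: [1.941, 2.47, -0.001]
force: [-0.3, 0.5, -0.5]
opening: 0.0924
gripper_force: 0.0
[0.55144    0.16633636 0.27025408] [[-0.2359, 0.9718, -0.0002], [0.9718, 0.2359, -0.0004], [-0.0004, -0.0003, -1.0]] 4.975 [-1.36630246  0.08346426  0.27687537]
(np.float64(318.5110820332677), np.float64(126.02177174106842))
0.87 [289.0, 88.0, 350.0, 147.0] 869
0.79 [296.0, 94.0, 342.0, 140.0] 601
0.75 [309.0, 108.0, 339.0, 134.0] 532
0.66 [303.0, 103.0, 337.0, 140.0] 404
```

View pics/w2.png

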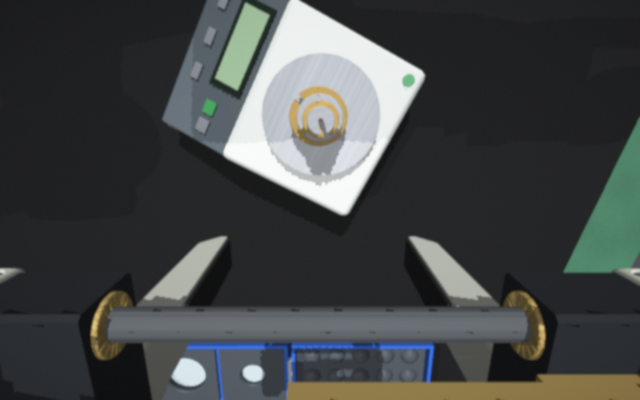

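The pile is at about (320,118), with the pan centre at about (321,116). I need a zoomed crop to separate the individual discs.

```bash
python3 - <<'E'
import cv2
i=cv2.imread("pics/w2.png")[78:158,280:360]; cv2.imwrite("pics/w2c.png",cv2.resize(i,None,fx=7,fy=7,interpolation=cv2.INTER_CUBIC))
E
```

```text
(no output)
```

View pics/w2c.png

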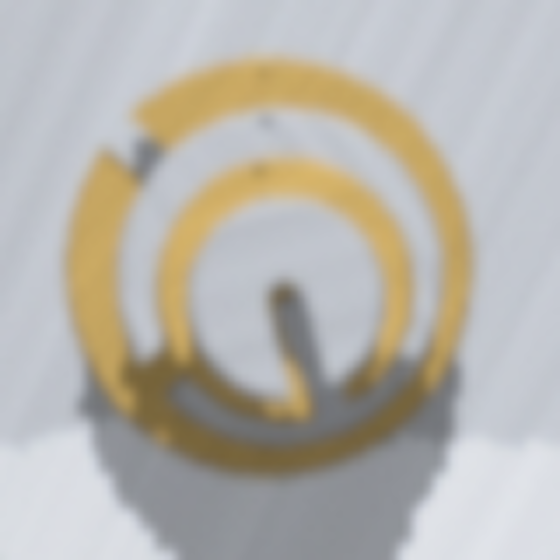

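The four discs are nearly concentric. In full-image pixels the centres are: 50 (321.0,120.9), 100 (320.9,118.4), 200 (320.2,116.5), 500 (318.6,116.0).

```bash
python3 - <<'E'
from h import *
p=shoot("wrist");s=robot.read_state();M=R.from_rotvec(s["orientation"]).as_matrix()
for n,uv,z in [("50",(321,120.9),.142),("100",(320.9,118.4),.1295),("200",(320.2,116.5),.116),("500",(318.6,116),.1),("pan",(321,115.5),.078)]:
    x=toz(p,uv,z); print(n,x.round(4),"tool delta",(M.T@(x-s["tool_pos"])).round(4))
E
```

```text
50 [0.5404 0.2265 0.142 ] tool delta [0.0613 0.0034 0.1284]
100 [0.54   0.2281 0.1295] tool delta [0.063  0.0034 0.1409]
200 [0.5391 0.2292 0.116 ] tool delta [0.0643 0.0028 0.1544]
500 [0.5377 0.2288 0.1   ] tool delta [0.0642 0.0013 0.1704]
pan [0.5404 0.2292 0.078 ] tool delta [0.064  0.004  0.1924]
```

```bash
python3 -m handwheel '[[-0.2,0.0615,0.0034,0.03,0,0,0],[-0.2,0.0615,0.0034,0.08,0,0,0],[-0.2,0.0615,0.0034,0.112,0,0,0],[-0.2,0.0615,0.0034,0.1187,0,0,0],[-0.2,0.0615,0.0034,0.1187,0,0,0],[1,0.0615,0.0034,0.1187,0,0,0],[1,0.0615,0.0034,0.1187,0,0,0],[1,0.0615,0.0034,0.1187,0,0,0],[1,0.0615,0.0034,0.1187,0,0,0],[1,0.0615,0.0034,0.1187,0,0,0],[1,0.0615,0.0034,0.1187,0,0,0]]' 40
```

```text
t: 6.45
tool_pos: [0.5401, 0.228, 0.1516]
orientation: [-1.94, -2.471, 0.0]
force: [-0.0, -0.8, 0.4]
opening: 0.0021
gripper_force: 0.0
```

The fingers closed to 2 mm, so the mass was missed. I'll look before moving.

```bash
python3 - <<'E'
from h import *
for n in ["wrist","side"]:
    p=shoot(n)
    i=p["frame"][:,:,::-1]
    i=i[90:350,190:450] if n=="wrist" else i[170:290,190:310]
    cv2.imwrite(f"pics/m_{n}.png",cv2.resize(i,(520,520),interpolation=cv2.INTER_CUBIC))
a=cv2.hconcat([cv2.imread("pics/m_wrist.png"),cv2.imread("pics/m_side.png")]);cv2.imwrite("pics/m.png",cv2.resize(a,(800,400)))
E
```

```text
(no output)
```

View pics/m.png

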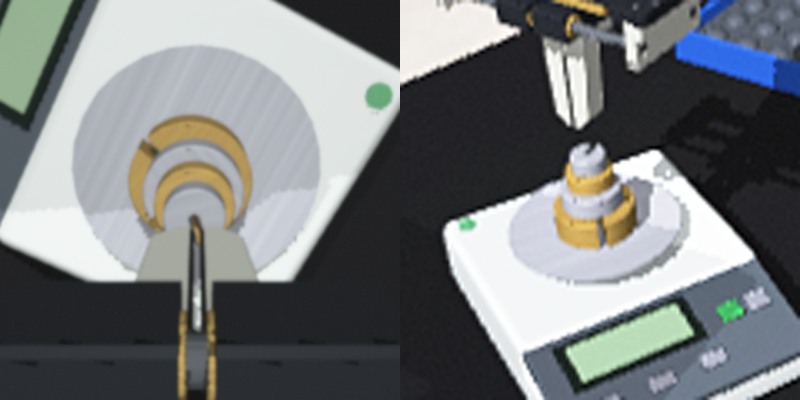

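The pile is untouched, and the closed fingertips look higher than expected. I'll check the geometry by projecting known points.

```bash
python3 - <<'E'
from h import *
print(robot.tip_reach)
s=robot.read_state();M=R.from_rotvec(s["orientation"]).as_matrix()
tip=s["tool_pos"]+M@[0,0,robot.tip_reach]; print(s["tool_pos"],tip,s["q"])
for n in ["side","wrist"]:
    p=shoot(n); im=np.ascontiguousarray(p["frame"][:,:,::-1])
    for X,c in [(tip,(0,0,255)),([.5404,.2265,.142],(255,0,0)),([.5404,.2292,.078],(0,255,0))]:
        u=proj(p,X); print(n,np.round(u,1)); cv2.drawMarker(im,(int(round(u[0])),int(round(u[1]))),c,cv2.MARKER_CROSS,7,1)
    i=im[170:290,190:310] if n=="side" else im[90:350,190:450]
    cv2.imwrite(f"pics/n_{n}.png",cv2.resize(i,(400,400),interpolation=cv2.INTER_CUBIC))
cv2.imwrite("pics/n.png",cv2.hconcat([cv2.imread("pics/n_wrist.png"),cv2.imread("pics/n_side.png")]))
E
```

```text
0.014
[0.54013838 0.22796702 0.15157939] [0.54013689 0.22796648 0.13757939] [ 3.11932262e-01  1.19316664e-01  1.58595679e+00 -4.16265022e-06
  1.43643220e+00  7.27241608e-02]
side [245.2 216.8]
side [245.4 215. ]
side [247.3 236.1]
wrist [317.2 228.6]
wrist [317.  233.3]
wrist [317.9 200.9]
```

View pics/n.png

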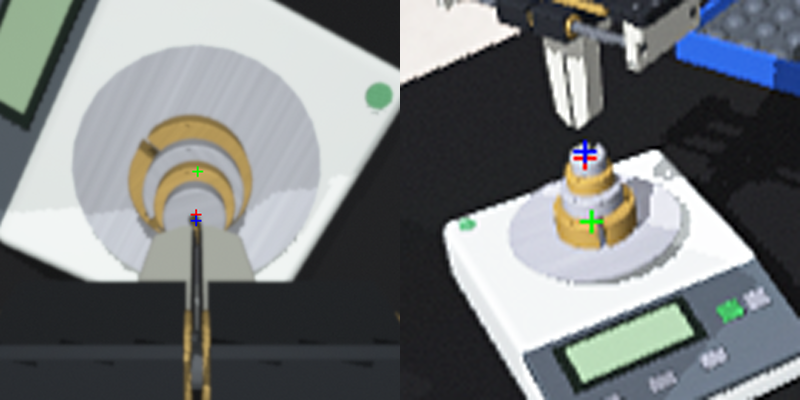

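The known points project correctly onto the scene. The visible fingertips, though, sit about 30 mm higher than tip_reach says. I'll find the true tip by a gentle touch on top of mass50, expected at TCP z of about 0.12.

```bash
python3 -m handwheel '[[1,0,-0.001,0.01,0,0,0],[1,0,-0.001,0.02,0,0,0],[1,0,-0.001,0.02,0,0,0]]'
python3 - <<'E'
from h import *
p=shoot("side"); s=robot.read_state(); print(s["tool_pos"],s["force"])
cv2.imwrite("pics/s3.png",cv2.resize(p["frame"][190:270,200:300,::-1],(600,480),interpolation=cv2.INTER_CUBIC))
E
```

```text
t: 7.02
tool_pos: [0.538, 0.2273, 0.1297]
orientation: [-1.94, -2.469, 0.004]
force: [-0.7, 1.2, 0.3]
opening: 0.0005
gripper_force: 0.0
[0.53852876 0.22749378 0.13058368] [ 0.14519977 -0.33712759 -0.34558237]
```

View pics/s3.png

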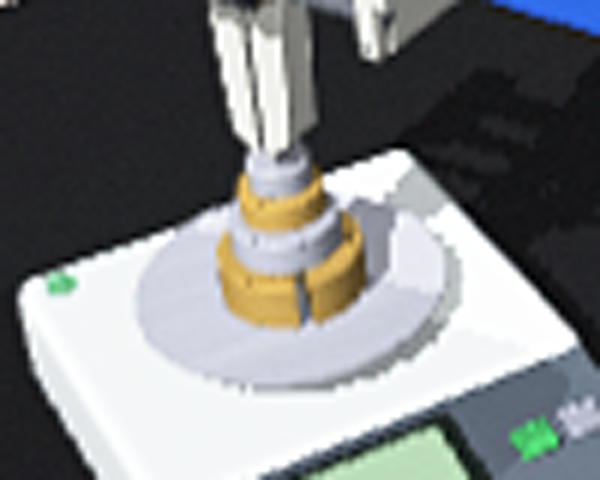

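The fingertips are now just above the top of mass50, with the pile intact. I'll creep down to contact.

```bash
for i in 1; do python3 -m handwheel '[[1,0,0,0.003,0,0,0],[1,0,0,0.003,0,0,0]]'; python3 -m handwheel '[[1,0,0,0.002,0,0,0],[1,0,0,0.002,0,0,0]]'; done
```

```text
t: 7.32
tool_pos: [0.5392, 0.2277, 0.1286]
orientation: [-1.941, -2.47, -0.0]
force: [-0.1, -1.2, -0.4]
opening: 0.0007
gripper_force: 0.0
t: 7.58
tool_pos: [0.5391, 0.2277, 0.1266]
orientation: [-1.941, -2.47, 0.0]
force: [0.1, 0.4, -0.1]
opening: 0.0007
gripper_force: 0.0
```

```bash
python3 -m handwheel '[[1,0,0,0.0015,0,0,0],[1,0,0,0.0015,0,0,0]]' | grep -E 'pos|force'; python3 -m handwheel '[[1,0,0,0.0015,0,0,0],[1,0,0,0.0015,0,0,0]]'| grep -E 'pos|force'
```

```text
tool_pos: [0.5391, 0.2277, 0.125]
force: [-0.5, 0.4, -0.9]
gripper_force: 0.0
tool_pos: [0.5391, 0.2277, 0.1234]
force: [-0.3, -0.1, -0.3]
gripper_force: 0.0
```

```bash
for k in 1; do python3 -m handwheel '[[1,0,0,0.0015,0,0,0],[1,0,0,0.0015,0,0,0]]' | grep -E 'pos|force'; python3 -m handwheel '[[1,0,0,0.0015,0,0,0],[1,0,0,0.0015,0,0,0]]'| grep -E 'pos|force'; done
```

```text
tool_pos: [0.5392, 0.2277, 0.1221]
force: [-0.0, -0.7, 0.7]
gripper_force: 0.0
tool_pos: [0.5395, 0.2278, 0.122]
force: [-4.2, -1.8, 7.8]
gripper_force: 4.1
```

Contact is at TCP z = 0.122, so the true tips are about 20 mm behind the TCP. I'll regrasp with that offset.

```bash
python3 -m handwheel '[[-0.2,-0.001,0.001,-0.012,0,0,0],[-0.2,-0.001,0.001,-0.012,0,0,0],[-0.2,-0.001,0.001,-0.012,0,0,0],[-0.2,-0.001,0.001,-0.012,0,0,0],[-0.2,-0.001,0.001,-0.006,0,0,0],[-0.2,-0.001,0.001,0.0,0,0,0],[-0.2,-0.001,0.001,0.0035,0,0,0],[-0.2,-0.001,0.001,0.0035,0,0,0]]' 40; python3 -m handwheel '[[1,0,0,0,0,0,0],[1,0,0,0,0,0,0],[1,0,0,0,0,0,0],[1,0,0,0,0,0,0],[1,0,0,0,0,0,0]]'
```

```text
t: 9.57
tool_pos: [0.54, 0.2268, 0.1165]
orientation: [-1.94, -2.47, 0.001]
force: [0.9, 0.2, 0.1]
opening: 0.0556
gripper_force: 0.0
t: 10.2
tool_pos: [0.5405, 0.227, 0.1173]
orientation: [1.941, 2.47, 0.0]
force: [-1.1, -0.3, 1.7]
opening: 0.0243
gripper_force: 40.0
```

```bash
python3 -m handwheel '[[1,0,0,-0.005,0,0,0],[1,0,0,-0.02,0,0,0],[1,0,0,-0.06,0,0,0],[1,0,0,-0.1,0,0,0],[1,0,0,-0.1,0,0,0]]'
python3 - <<'E'
from h import *
p=shoot("wrist"); a=cv2.resize(p["frame"][110:310,220:420,::-1],(400,400),interpolation=cv2.INTER_CUBIC)
q=shoot("side"); b=cv2.resize(q["frame"][170:270,200:300,::-1],(400,400),interpolation=cv2.INTER_CUBIC)
cv2.imwrite("pics/g1.png",cv2.hconcat([a,b])); cv2.imwrite("pics/g1full.png",p["frame"][:,:,::-1])
E
```

```text
t: 10.82
tool_pos: [0.543, 0.2278, 0.2232]
orientation: [1.937, 2.467, 0.012]
force: [1.1, -0.2, 1.1]
opening: 0.0238
gripper_force: 40.0
```

View pics/g1.png

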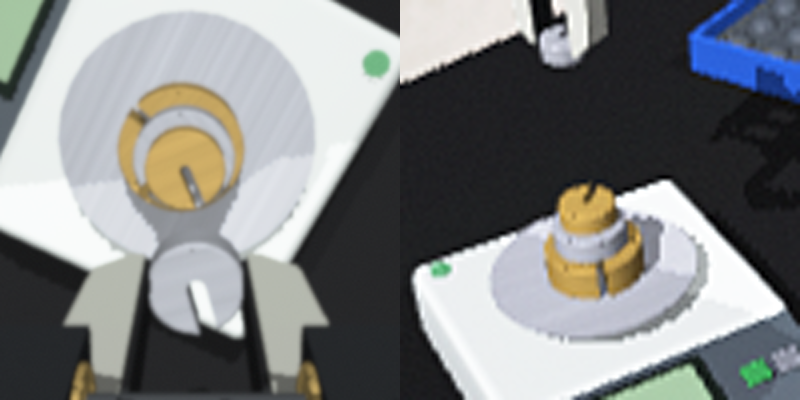

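mass50 is held level at (318.5,253.5), and the rest of the pile is undisturbed. Next I'll work out its offset in the tool frame and the move to pocket 50.

```bash
cat >> h.py <<'E'
def tz(p,uv,z):
    T=np.array(p["T_tool_cam"]); d=T[:3,:3]@np.array([(uv[0]-p["cx"])/p["fx"],(uv[1]-p["cy"])/p["fy"],1]); return T[:3,3]+d*(z-T[2,3])/d[2]
E
python3 - <<'E'
from h import *
p=shoot("wrist")
o=tz(p,(318.5,253.5),-.025); print("mass in tool",o.round(4))
s=robot.read_state();M=R.from_rotvec(s["orientation"]).as_matrix(); print(s["tool_pos"],M.round(3).tolist())
tgt=np.array([.4557,-.2973,.0307+.030]); cur=s["tool_pos"]+M@[o[0],o[1],-.0125]
print("delta tool", (M.T@(tgt-cur)).round(4))
for r in robot.regions_of({a:b for a,b in p.items() if a!="M"},"mass50")[:3]: m=r["mask"];print(r["conf"],np.argwhere(m).mean(0)[::-1].round(1),r["rect"])
print(toz(p,(312.5,194),.1295),p["M"][:3,3])
E
```

```text
mass in tool [ 0.0009  0.0007 -0.025 ]
[0.5401802  0.22690503 0.21687765] [[-0.237, 0.972, -0.0], [0.972, 0.237, -0.0], [-0.0, -0.0, -1.0]]
delta tool [-0.4902 -0.2069  0.1688]
0.98 [314.4 181.8] [288.4, 162.1, 338.9, 216.6]
0.85 [316.9 249.6] [295.2, 225.1, 345.4, 276.8]
0.78 [314.9 194.1] [291.6, 175.0, 333.9, 215.9]
[0.53642707 0.22899994 0.1295    ] [0.52261354 0.30123347 0.40547594]
```

```bash
python3 -m handwheel '[[1,-0.06,-0.02,-0.01,0,0,0],[1,-0.49,-0.207,-0.01,0,0,0],[1,-0.49,-0.207,-0.01,0,0,0],[1,-0.49,-0.207,-0.01,0,0,0],[1,-0.49,-0.207,-0.01,0,0,0],[1,-0.49,-0.207,-0.01,0,0,0],[1,-0.49,-0.207,-0.01,0,0,0],[1,-0.49,-0.207,-0.01,0,0,0],[1,-0.49,-0.207,-0.01,0,0,0],[1,-0.49,-0.207,-0.01,0,0,0],[1,-0.49,-0.207,0.05,0,0,0],[1,-0.49,-0.207,0.11,0,0,0],[1,-0.49,-0.207,0.16,0,0,0],[1,-0.49,-0.207,0.18,0,0,0],[1,-0.49,-0.207,0.18,0,0,0],[1,-0.49,-0.207,0.18,0,0,0]]'
python3 - <<'E'
from h import *
p=shoot("wrist"); s=robot.read_state();M=R.from_rotvec(s["orientation"]).as_matrix()
print(s["tool_pos"],"err", (M.T@(np.array([.4557,-.2973,.0307])-(s["tool_pos"]+M@[.0009,.0007,-.0125]))).round(4))
cv2.imwrite("pics/p50.png",cv2.resize(p["frame"][110:310,220:420,::-1],(500,500),interpolation=cv2.INTER_CUBIC))
E
```

```text
t: 13.02
tool_pos: [0.4561, -0.2978, 0.0382]
orientation: [1.939, 2.47, 0.0]
force: [-0.0, -1.2, 0.7]
opening: 0.0239
gripper_force: 40.0
[ 0.45651018 -0.29833589  0.0387534 ] err [ 0.0003 -0.0013  0.0206]
```

View pics/p50.png

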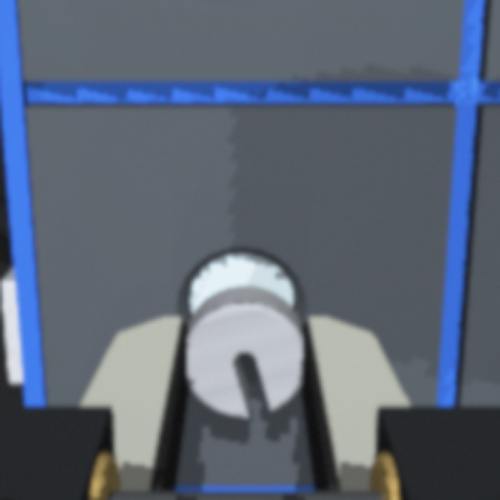

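The mass at crop (244,355) lines up with pocket 50 beneath it, within about 1 mm. Lowering gently.

```bash
python3 -m handwheel '[[1,0,-0.001,0.012,0,0,0],[1,0,-0.001,0.018,0,0,0],[1,0,-0.001,0.021,0,0,0],[1,0,-0.001,0.0235,0,0,0],[1,0,-0.001,0.0235,0,0,0]]'|grep -E 'pos|force'; python3 -m handwheel '[[1,0,0,0.0015,0,0,0],[1,0,0,0.003,0,0,0]]'|grep -E 'pos|force|open'
```

```text
tool_pos: [0.4546, -0.2984, 0.0152]
force: [-5.9, 5.5, 15.9]
gripper_force: 40.0
tool_pos: [0.4547, -0.2985, 0.0148]
force: [-19.7, 15.6, 51.4]
opening: 0.0243
gripper_force: 40.0
```

```bash
python3 -m handwheel '[[1,0,0,-0.004,0,0,0],[1,0,0,-0.004,0,0,0]]'|grep -E 'pos|force'
python3 - <<'E'
from h import *
p=shoot("wrist"); a=cv2.resize(p["frame"][160:290,250:380,::-1],(400,400),interpolation=cv2.INTER_CUBIC)
q=shoot("side"); b=cv2.resize(q["frame"][165:225,350:410,::-1],(400,400),interpolation=cv2.INTER_CUBIC)
cv2.imwrite("pics/p50b.png",cv2.hconcat([a,b]))
E
```

```text
tool_pos: [0.4548, -0.2984, 0.0152]
force: [-2.0, 2.7, 8.7]
gripper_force: 40.0
```

View pics/p50b.png

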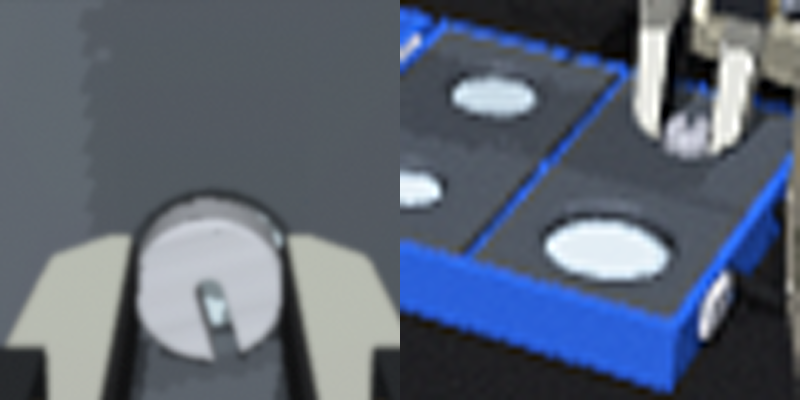

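The mass has entered the pocket, centred: only a thin pocket crescent shows at (280,235). I'll release it, check its height by pressing on top with closed fingers, and finish seating it that way.

```bash
python3 -m handwheel '[[1,0,0,-0.001,0,0,0],[0.1,0,0,-0.001,0,0,0],[0.1,0,0,-0.001,0,0,0],[0.1,0,0,-0.001,0,0,0],[0.1,0,0,-0.01,0,0,0],[0.1,0,0,-0.04,0,0,0],[0.1,0,0,-0.07,0,0,0],[0.1,0,0,-0.07,0,0,0],[0.1,0,0,-0.07,0,0,0]]'
python3 - <<'E'
from h import *
p=shoot("wrist"); a=cv2.resize(p["frame"][100:300,200:440,::-1],(600,500),interpolation=cv2.INTER_CUBIC)
cv2.imwrite("pics/p50c.png",a)
print(toz(p,(320,200),.0367), [np.round(proj(p,[.4557,-.2973,z]),1).tolist() for z in (.0367,.0307)])
E
```

```text
t: 15.42
tool_pos: [0.4542, -0.2982, 0.0843]
orientation: [-1.941, -2.47, 0.0]
force: [-0.2, 0.3, 0.1]
opening: 0.042
gripper_force: 0.0
[ 0.45392556 -0.28868104  0.0367    ] [[319.5, 211.6], [319.5, 209.1]]
```

View pics/p50c.png

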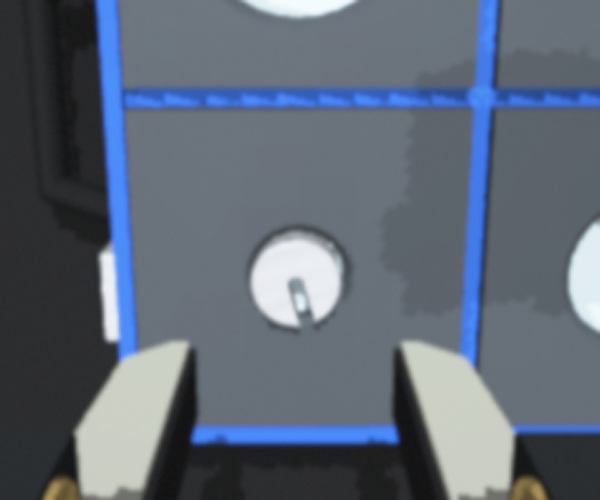

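The mass sits in the pocket at (318.8,213.2), about where a seated one should appear. Now pressing on top with shut fingers.

```bash
python3 -m handwheel '[[1,0.0,0.001,0.02,0,0,0],[1,0.0,0.001,0.04,0,0,0],[1,0.0,0.001,0.045,0,0,0],[1,0.0,0.001,0.062,0,0,0],[1,0.0,0.001,0.062,0,0,0]]' |grep -E 'pos|force|open'; python3 -m handwheel '[[1,0,0,0.0015,0,0,0],[1,0,0,0.003,0,0,0],[1,0,0,0.003,0,0,0]]'|grep -E 'pos|force'
```

```text
tool_pos: [0.4546, -0.2976, 0.0213]
force: [0.3, 1.0, 0.7]
opening: 0.001
gripper_force: 0.0
tool_pos: [0.4556, -0.2983, 0.02]
force: [1.6, -0.1, 2.5]
gripper_force: 0.7
```

```bash
python3 -m handwheel '[[1,0,0,0.0015,0,0,0],[1,0,0,0.0015,0,0,0]]'|grep -E 'pos|force';python3 -m handwheel '[[1,0,0,0.001,0,0,0],[1,0,0,0.001,0,0,0]]'|grep -E 'pos|force'
```

```text
tool_pos: [0.4557, -0.2984, 0.0199]
force: [-5.8, 4.1, 14.2]
gripper_force: 7.1
tool_pos: [0.4558, -0.2984, 0.0199]
force: [-9.3, 6.2, 24.1]
gripper_force: 11.4
```

It stays firm at TCP z 0.0199 under 24 N. I'll confirm that means seated by touching the foam face beside it: it should be about 6 mm lower than the top of the mass.

```bash
python3 -m handwheel '[[1,0,0,-0.015,0,0,0],[1,0.03,0,-0.015,0,0,0],[1,0.03,0,0.001,0,0,0],[1,0.03,0,0.001,0,0,0]]' |grep -E 'pos|force'; python3 -m handwheel '[[1,0,0,0.002,0,0,0],[1,0,0,0.002,0,0,0]]'|grep -E 'pos|force';python3 -m handwheel '[[1,0,0,0.002,0,0,0],[1,0,0,0.002,0,0,0]]'|grep -E 'pos|force'
```

```text
tool_pos: [0.4472, -0.2684, 0.0146]
force: [0.0, -0.3, -0.3]
gripper_force: 0.0
tool_pos: [0.4484, -0.2695, 0.0142]
force: [0.9, 0.6, -0.5]
gripper_force: 0.0
tool_pos: [0.4486, -0.2696, 0.0139]
force: [-5.9, 3.3, 16.1]
gripper_force: 7.9
```

The foam face is at TCP z 0.0139, so mass50 stands exactly 6 mm proud and is home. Foam top is at 0.0339. Next is mass100.

```bash
python3 -m handwheel '[[1,0,0,-0.03,0,0,0],[-0.2,0,0,-0.09,0,0,0],[-0.2,0.05,0.02,-0.15,0,0,0],[-0.2,0.462,0.206,-0.16,0,0,0],[-0.2,0.462,0.206,-0.16,0,0,0],[-0.2,0.462,0.206,-0.16,0,0,0],[-0.2,0.462,0.206,-0.16,0,0,0],[-0.2,0.462,0.206,-0.16,0,0,0],[-0.2,0.462,0.206,-0.16,0,0,0],[-0.2,0.462,0.206,-0.16,0,0,0],[-0.2,0.462,0.206,-0.16,0,0,0],[-0.2,0.462,0.206,-0.16,0,0,0],[-0.2,0.462,0.206,-0.11,0,0,0],[-0.2,0.462,0.206,-0.11,0,0,0],[-0.2,0.462,0.206,-0.11,0,0,0]]'
python3 - <<'E'
from h import *
p=shoot("wrist");s=robot.read_state();M=R.from_rotvec(s["orientation"]).as_matrix();print(s["tool_pos"])
print("exp px",np.round(proj(p,[.54,.2281,.1295]),1), "goal delta",(M.T@(np.array([.54,.2281,.104])-s["tool_pos"])).round(4))
for r in robot.regions_of({a:b for a,b in p.items() if a!="M"},"mass100")[:4]:
    m=r["mask"].astype(np.uint8); c=max(cv2.findContours(m,0,1)[0],key=len); (x,y),rad=cv2.minEnclosingCircle(c)
    print(round(r["conf"],2),round(x,1),round(y,1),round(rad,1),np.round(r["rect"]).tolist(), p["frame"][r["mask"]].mean(0).round())
E
```

```text
t: 19.85
tool_pos: [0.5393, 0.2278, 0.1233]
orientation: [1.942, 2.469, 0.0]
force: [0.4, 0.7, 1.0]
opening: 0.0558
gripper_force: 0.0
[0.54002737 0.2282096  0.12417271]
exp px [318.3 240.8] goal delta [-0.0001 -0.0001  0.0202]
0.85 315.9 227.8 38.1 [276.0, 190.0, 353.0, 261.0] [137. 138. 141.]
0.55 313.3 217.1 46.0 [266.0, 173.0, 362.0, 253.0] [141. 119.  73.]
```

```bash
python3 -m handwheel '[[-0.2,0,0,0.012,0,0,0],[-0.2,0,0,0.0198,0,0,0],[-0.2,0,0,0.0198,0,0,0],[1,0,0,0.0198,0,0,0],[1,0,0,0.0198,0,0,0],[1,0,0,0.0198,0,0,0],[1,0,0,0.0198,0,0,0],[1,0,0,0.0198,0,0,0]]' 40; python3 -m handwheel '[[1,0,0,-0.005,0,0,0],[1,0,0,-0.03,0,0,0],[1,0,0,-0.08,0,0,0],[1,0,0,-0.08,0,0,0],[1,0,0,-0.08,0,0,0]]'
python3 - <<'E'
from h import *
p=shoot("wrist");s=robot.read_state();print(s["tool_pos"])
save(p,"g2.png")
zt=-.012-.0135
for r in robot.regions_of({a:b for a,b in p.items() if a!="M"},"mass100")[:4]:
    m=r["mask"].astype(np.uint8); c=max(cv2.findContours(m,0,1)[0],key=len); (x,y),rad=cv2.minEnclosingCircle(c)
    print(round(r["conf"],2),round(x,1),round(y,1),round(rad,1),np.round(r["rect"]).tolist(), p["frame"][r["mask"]].mean(0).round(),tz(p,(x,y),zt).round(4))
E
```

```text
t: 20.95
tool_pos: [0.5392, 0.2288, 0.1027]
orientation: [1.94, 2.47, 0.001]
force: [-0.0, 0.2, 1.5]
opening: 0.0335
gripper_force: 40.0
t: 21.58
tool_pos: [0.5388, 0.2286, 0.1821]
orientation: [-1.941, -2.471, 0.0]
force: [-0.8, 0.1, -1.6]
opening: 0.0335
gripper_force: 40.0
[0.53824019 0.22845634 0.18108777]
0.89 316.4 201.8 30.0 [288.0, 171.0, 346.0, 223.0] [179. 181. 186.] [ 0.0292 -0.0003 -0.0255]
0.81 317.1 253.9 35.2 [287.0, 220.0, 349.0, 290.0] [190. 161.  97.] [ 0.0009  0.     -0.0255]
0.68 315.0 196.3 37.3 [278.0, 162.0, 352.0, 226.0] [175. 151. 102.] [ 0.0321 -0.001  -0.0255]
```

mass100 is held, centred. On to its pocket.

```bash
python3 -m handwheel '[[1,-0.06,-0.015,-0.03,0,0,0],[1,-0.389,-0.101,-0.03,0,0,0],[1,-0.389,-0.101,-0.03,0,0,0],[1,-0.389,-0.101,-0.03,0,0,0],[1,-0.389,-0.101,-0.03,0,0,0],[1,-0.389,-0.101,-0.03,0,0,0],[1,-0.389,-0.101,-0.03,0,0,0],[1,-0.389,-0.101,-0.02,0,0,0],[1,-0.389,-0.101,0.04,0,0,0],[1,-0.389,-0.101,0.09,0,0,0],[1,-0.389,-0.101,0.13,0,0,0],[1,-0.389,-0.101,0.153,0,0,0],[1,-0.389,-0.101,0.153,0,0,0],[1,-0.389,-0.101,0.153,0,0,0]]'
python3 - <<'E'
from h import *
s=robot.read_state();M=R.from_rotvec(s["orientation"]).as_matrix();print(s["tool_pos"],s["force"])
print("goal delta",(M.T@(np.array([.5318,-.173,.0206])-s["tool_pos"])).round(4))
E
```

```text
t: 23.42
tool_pos: [0.5333, -0.1726, 0.0299]
orientation: [1.94, 2.471, 0.0]
force: [0.4, -0.8, 0.7]
opening: 0.0338
gripper_force: 40.0
[ 0.53331002 -0.17255918  0.02987437] [ 0.42566783 -0.79668445  0.68473135]
goal delta [-0.0001 -0.0016  0.0093]
```

```bash
python3 -m handwheel '[[1,0,-0.0015,0.004,0,0,0],[1,0,-0.0015,0.008,0,0,0],[1,0,-0.0015,0.011,0,0,0],[1,0,-0.0015,0.013,0,0,0],[1,0,-0.0015,0.013,0,0,0]]'|grep -E 'pos|force'; python3 -m handwheel '[[1,0,0,0.0015,0,0,0],[1,0,0,0.0025,0,0,0],[1,0,0,0.0025,0,0,0]]'|grep -E 'pos|force'
```

```text
tool_pos: [0.5324, -0.1739, 0.0179]
force: [-4.2, 1.1, 9.3]
gripper_force: 40.0
tool_pos: [0.5328, -0.1739, 0.0158]
force: [-2.9, 2.6, 12.3]
gripper_force: 40.0
```

```bash
python3 -m handwheel '[[1,0,0,0.001,0,0,0],[1,0,0,0.002,0,0,0],[1,0,0,0.002,0,0,0]]'|grep -E 'pos|force'; python3 -m handwheel '[[1,0,0,0.001,0,0,0],[1,0,0,0.001,0,0,0]]'|grep -E 'pos|force'
```

```text
tool_pos: [0.533, -0.174, 0.0153]
force: [-8.7, 5.4, 24.5]
gripper_force: 40.0
tool_pos: [0.533, -0.174, 0.0151]
force: [-13.1, 6.9, 32.8]
gripper_force: 40.1
```

```bash
python3 -m handwheel '[[1,0,0,-0.0035,0,0,0],[-0.1,0,0,-0.0035,0,0,0],[-0.1,0,0,-0.0035,0,0,0],[-0.1,0,0,-0.0035,0,0,0],[-0.1,0,0,-0.02,0,0,0],[-0.1,0,0,-0.04,0,0,0],[1,0,0,-0.04,0,0,0],[1,0,0,-0.04,0,0,0],[1,0,0,-0.04,0,0,0],[1,0,0,-0.03,0,0,0],[1,0,0,-0.014,0,0,0],[1,0,0,-0.0115,0,0,0],[1,0,0,-0.0115,0,0,0]]'|grep -E 'pos|force|open';  python3 -m handwheel '[[1,0,0,0.0015,0,0,0],[1,0,0,0.0025,0,0,0],[1,0,0,0.0025,0,0,0]]'|grep -E 'pos|force';python3 -m handwheel '[[1,0,0,0.001,0,0,0],[1,0,0,0.002,0,0,0],[1,0,0,0.002,0,0,0]]'|grep -E 'pos|force'
```

```text
tool_pos: [0.5308, -0.1732, 0.0213]
force: [0.5, -0.5, -0.7]
opening: 0.0001
gripper_force: 0.0
tool_pos: [0.5314, -0.1735, 0.0205]
force: [-3.9, 1.8, 7.5]
gripper_force: 3.5
tool_pos: [0.5315, -0.1736, 0.0204]
force: [-12.4, 4.6, 24.9]
gripper_force: 12.1
```

mass100 is home: its top is at exactly the expected 0.0204. Next is mass200.

```bash
python3 -m handwheel '[[1,0,0,-0.03,0,0,0],[-0.45,0,0,-0.09,0,0,0],[-0.45,0.05,0.02,-0.15,0,0,0],[-0.45,0.389,0.102,-0.15,0,0,0],[-0.45,0.389,0.102,-0.15,0,0,0],[-0.45,0.389,0.102,-0.15,0,0,0],[-0.45,0.389,0.102,-0.15,0,0,0],[-0.45,0.389,0.102,-0.15,0,0,0],[-0.45,0.389,0.102,-0.15,0,0,0],[-0.45,0.389,0.102,-0.15,0,0,0],[-0.45,0.389,0.102,-0.15,0,0,0],[-0.45,0.389,0.102,-0.1,0,0,0],[-0.45,0.389,0.102,-0.1,0,0,0],[-0.45,0.389,0.102,-0.1,0,0,0]]'
python3 - <<'E'
from h import *
p=shoot("wrist");s=robot.read_state();M=R.from_rotvec(s["orientation"]).as_matrix();print(s["tool_pos"])
print("exp px",np.round(proj(p,[.5391,.2292,.116]),1), "goal delta",(M.T@(np.array([.5391,.2292,.089])-s["tool_pos"])).round(4))
for r in robot.regions_of({a:b for a,b in p.items() if a!="M"},"mass200")[:4]:
    m=r["mask"].astype(np.uint8); c=max(cv2.findContours(m,0,1)[0],key=len); (x,y),rad=cv2.minEnclosingCircle(c)
    print(round(r["conf"],2),round(x,1),round(y,1),round(rad,1),np.round(r["rect"]).tolist(), p["frame"][r["mask"]].mean(0).round())
E
```

```text
t: 29.18
tool_pos: [0.5389, 0.2275, 0.1189]
orientation: [1.942, 2.469, 0.0]
force: [-0.4, 0.1, 0.3]
opening: 0.0675
gripper_force: 0.0
[0.53961241 0.22801471 0.11982322]
exp px [318.1 232.7] goal delta [ 0.0013 -0.0003  0.0308]
0.85 314.3 219.4 47.5 [269.0, 172.0, 364.0, 256.0] [134. 114.  73.]
```

```bash
python3 -m handwheel '[[-0.45,0.001,0,0.015,0,0,0],[-0.45,0.001,0,0.025,0,0,0],[-0.45,0.001,0,0.0302,0,0,0],[-0.45,0.001,0,0.0302,0,0,0],[1,0.001,0,0.0302,0,0,0],[1,0.001,0,0.0302,0,0,0],[1,0.001,0,0.0302,0,0,0],[1,0.001,0,0.0302,0,0,0],[1,0.001,0,0.0302,0,0,0]]' 50; python3 -m handwheel '[[1,0,0,-0.005,0,0,0],[1,0,0,-0.03,0,0,0],[1,0,0,-0.08,0,0,0],[1,0,0,-0.08,0,0,0],[1,0,0,-0.08,0,0,0]]'
python3 - <<'E'
from h import *
p=shoot("wrist");s=robot.read_state();print(s["tool_pos"])
save(p,"g3.png")
zt=-.011-.016
for r in robot.regions_of({a:b for a,b in p.items() if a!="M"},"mass200")[:4]:
    m=r["mask"].astype(np.uint8); c=max(cv2.findContours(m,0,1)[0],key=len); (x,y),rad=cv2.minEnclosingCircle(c)
    print(round(r["conf"],2),round(x,1),round(y,1),round(rad,1),np.round(r["rect"]).tolist(), p["frame"][r["mask"]].mean(0).round(),tz(p,(x,y),zt).round(4))
E
```

```text
t: 30.4
tool_pos: [0.5385, 0.2296, 0.0881]
orientation: [1.94, 2.47, 0.001]
force: [-0.5, 0.1, 3.0]
opening: 0.0442
gripper_force: 50.0
t: 31.02
tool_pos: [0.5379, 0.2294, 0.167]
orientation: [-1.94, -2.47, 0.001]
force: [0.2, -0.0, -3.1]
opening: 0.0447
gripper_force: 50.0
[0.53726668 0.22920845 0.16598379]
0.71 317.7 253.6 45.7 [275.0, 209.0, 362.0, 300.0] [165. 168. 175.] [ 0.0017  0.0003 -0.027 ]
0.66 315.7 201.9 38.4 [276.0, 162.0, 356.0, 222.0] [170. 144.  87.] [ 0.0297 -0.0007 -0.027 ]
```

mass200 is held, centred. Carrying it to its pocket.

```bash
python3 -m handwheel '[[1,-0.06,-0.015,-0.03,0,0,0],[1,-0.493,-0.1005,-0.03,0,0,0],[1,-0.493,-0.1005,-0.03,0,0,0],[1,-0.493,-0.1005,-0.03,0,0,0],[1,-0.493,-0.1005,-0.03,0,0,0],[1,-0.493,-0.1005,-0.03,0,0,0],[1,-0.493,-0.1005,-0.03,0,0,0],[1,-0.493,-0.1005,-0.03,0,0,0],[1,-0.493,-0.1005,-0.03,0,0,0],[1,-0.493,-0.1005,-0.02,0,0,0],[1,-0.493,-0.1005,0.04,0,0,0],[1,-0.493,-0.1005,0.09,0,0,0],[1,-0.493,-0.1005,0.12,0,0,0],[1,-0.493,-0.1005,0.136,0,0,0],[1,-0.493,-0.1005,0.136,0,0,0],[1,-0.493,-0.1005,0.136,0,0,0]]'
python3 - <<'E'
from h import *
s=robot.read_state();M=R.from_rotvec(s["orientation"]).as_matrix();print(s["tool_pos"],s["force"])
print("goal delta",(M.T@(np.array([.5564,-.2739,.022])-s["tool_pos"])).round(4))
E
```

```text
t: 33.12
tool_pos: [0.5587, -0.2734, 0.0334]
orientation: [1.938, 2.469, 0.001]
force: [-0.5, -1.4, -1.3]
opening: 0.0447
gripper_force: 50.0
[ 0.55865093 -0.27342348  0.03343164] [-0.5494163  -1.42954248 -1.25820351]
goal delta [ 0.0001 -0.0023  0.0114]
```

```bash
python3 -m handwheel '[[1,0,-0.002,0.004,0,0,0],[1,0,-0.002,0.01,0,0,0],[1,0,-0.002,0.013,0,0,0],[1,0,-0.002,0.016,0,0,0],[1,0,-0.002,0.016,0,0,0]]'|grep -E 'pos|force'; python3 -m handwheel '[[1,0,0,0.0015,0,0,0],[1,0,0,0.003,0,0,0],[1,0,0,0.003,0,0,0]]'|grep -E 'pos|force'
```

```text
tool_pos: [0.5565, -0.2743, 0.0176]
force: [-3.8, 2.3, 10.5]
gripper_force: 50.0
tool_pos: [0.5568, -0.2744, 0.0166]
force: [-10.0, 7.1, 24.2]
gripper_force: 50.0
```

```bash
python3 -m handwheel '[[1,0,0,0.001,0,0,0],[1,0,0,0.002,0,0,0],[1,0,0,0.002,0,0,0]]'|grep -E 'pos|force|open'
```

```text
tool_pos: [0.5569, -0.2745, 0.0163]
force: [-15.8, 9.5, 37.8]
opening: 0.0446
gripper_force: 50.1
```

```bash
python3 -m handwheel '[[1,0,0,-0.0035,0,0,0],[-0.3,0,0,-0.0035,0,0,0],[-0.3,0,0,-0.0035,0,0,0],[-0.3,0,0,-0.0035,0,0,0],[-0.3,0,0,-0.02,0,0,0],[-0.3,0,0,-0.04,0,0,0],[1,0,0,-0.04,0,0,0],[1,0,0,-0.04,0,0,0],[1,0,0,-0.04,0,0,0],[1,0,0,-0.03,0,0,0],[1,0,0,-0.016,0,0,0],[1,0,0,-0.0115,0,0,0],[1,0,0,-0.0115,0,0,0]]'|grep -E 'pos|force|open';  python3 -m handwheel '[[1,0,0,0.0015,0,0,0],[1,0,0,0.0025,0,0,0],[1,0,0,0.0025,0,0,0]]'|grep -E 'pos|force';python3 -m handwheel '[[1,0,0,0.001,0,0,0],[1,0,0,0.002,0,0,0],[1,0,0,0.002,0,0,0]]'|grep -E 'pos|force'
```

```text
tool_pos: [0.5557, -0.2737, 0.022]
force: [0.2, 0.9, 4.9]
opening: 0.0008
gripper_force: 2.6
tool_pos: [0.5559, -0.2738, 0.0219]
force: [-9.5, 5.5, 22.3]
gripper_force: 11.5
tool_pos: [0.5559, -0.2739, 0.0219]
force: [-16.3, 9.0, 38.7]
gripper_force: 18.8
```

mass200 is home (0.0219). Next is mass500.

```bash
python3 -m handwheel '[[1,0,0,-0.03,0,0,0],[-0.8,0,0,-0.09,0,0,0],[-0.8,0.05,0.02,-0.15,0,0,0],[-0.8,0.493,0.101,-0.15,0,0,0],[-0.8,0.493,0.101,-0.15,0,0,0],[-0.8,0.493,0.101,-0.15,0,0,0],[-0.8,0.493,0.101,-0.15,0,0,0],[-0.8,0.493,0.101,-0.15,0,0,0],[-0.8,0.493,0.101,-0.15,0,0,0],[-0.8,0.493,0.101,-0.15,0,0,0],[-0.8,0.493,0.101,-0.15,0,0,0],[-0.8,0.493,0.101,-0.15,0,0,0],[-0.8,0.493,0.101,-0.15,0,0,0],[-0.8,0.493,0.101,-0.1,0,0,0],[-0.8,0.493,0.101,-0.1,0,0,0],[-0.8,0.493,0.101,-0.1,0,0,0]]'
python3 - <<'E'
from h import *
p=shoot("wrist");s=robot.read_state();M=R.from_rotvec(s["orientation"]).as_matrix();print(s["tool_pos"])
print("exp px",np.round(proj(p,[.5377,.2288,.1]),1), "goal delta",(M.T@(np.array([.5377,.2288,.07])-s["tool_pos"])).round(4))
for r in robot.regions_of({a:b for a,b in p.items() if a!="M"},"mass500")[:4]:
    m=r["mask"].astype(np.uint8); c=max(cv2.findContours(m,0,1)[0],key=len); (x,y),rad=cv2.minEnclosingCircle(c)
    print(round(r["conf"],2),round(x,1),round(y,1),round(rad,1),np.round(r["rect"]).tolist(), p["frame"][r["mask"]].mean(0).round(),toz(p,(x,y),.1).round(4))
E
```

```text
t: 38.88
tool_pos: [0.5372, 0.2283, 0.1186]
orientation: [1.942, 2.469, 0.0]
force: [0.5, 0.3, 0.3]
opening: 0.0837
gripper_force: 0.0
[0.53792669 0.2287607  0.11955749]
exp px [318.1 225.5] goal delta [ 0.0001 -0.0003  0.0496]
0.73 316.9 221.6 47.6 [270.0, 177.0, 365.0, 268.0] [139. 117.  70.] [0.5363 0.2313 0.1   ]
```

```bash
python3 -m handwheel '[[-0.8,0.001,0,0.02,0,0,0],[-0.8,0.001,0,0.04,0,0,0],[-0.8,0.001,0,0.049,0,0,0],[-0.8,0.001,0,0.049,0,0,0],[-0.8,0.001,0,0.049,0,0,0],[1,0.001,0,0.049,0,0,0],[1,0.001,0,0.049,0,0,0],[1,0.001,0,0.049,0,0,0],[1,0.001,0,0.049,0,0,0],[1,0.001,0,0.049,0,0,0]]' 60; python3 -m handwheel '[[1,0,0,-0.005,0,0,0],[1,0,0,-0.02,0,0,0],[1,0,0,-0.06,0,0,0],[1,0,0,-0.1,0,0,0],[1,0,0,-0.1,0,0,0],[1,0,0,-0.1,0,0,0]]'
python3 - <<'E'
from h import *
p=shoot("wrist");s=robot.read_state();print(s["tool_pos"])
save(p,"g4.png")
zt=-.0085-.022
for r in robot.regions_of({a:b for a,b in p.items() if a!="M"},"mass500")[:4]:
    m=r["mask"].astype(np.uint8); c=max(cv2.findContours(m,0,1)[0],key=len); (x,y),rad=cv2.minEnclosingCircle(c)
    print(round(r["conf"],2),round(x,1),round(y,1),round(rad,1),np.round(r["rect"]).tolist(), p["frame"][r["mask"]].mean(0).round(),tz(p,(x,y),zt).round(4))
E
```

```text
t: 40.22
tool_pos: [0.5366, 0.2302, 0.069]
orientation: [1.94, 2.471, 0.0]
force: [-1.0, -1.7, 4.3]
opening: 0.0585
gripper_force: 60.0
t: 40.98
tool_pos: [0.536, 0.2299, 0.1675]
orientation: [-1.94, -2.47, 0.002]
force: [-1.2, 0.1, -6.0]
opening: 0.0588
gripper_force: 60.0
[0.53534944 0.22971906 0.1665275 ]
0.89 317.3 255.2 60.4 [259.0, 197.0, 381.0, 306.0] [167. 140.  83.] [ 0.0025  0.0001 -0.0305]
```

mass500 is held. Carrying it over.

```bash
python3 -m handwheel '[[1,-0.06,-0.03,-0.03,0,0,0],[1,-0.391,-0.203,-0.03,0,0,0],[1,-0.391,-0.203,-0.03,0,0,0],[1,-0.391,-0.203,-0.03,0,0,0],[1,-0.391,-0.203,-0.03,0,0,0],[1,-0.391,-0.203,-0.03,0,0,0],[1,-0.391,-0.203,-0.03,0,0,0],[1,-0.391,-0.203,-0.03,0,0,0],[1,-0.391,-0.203,-0.02,0,0,0],[1,-0.391,-0.203,0.04,0,0,0],[1,-0.391,-0.203,0.09,0,0,0],[1,-0.391,-0.203,0.12,0,0,0],[1,-0.391,-0.203,0.132,0,0,0],[1,-0.391,-0.203,0.132,0,0,0],[1,-0.391,-0.203,0.132,0,0,0]]'
python3 - <<'E'
from h import *
s=robot.read_state();M=R.from_rotvec(s["orientation"]).as_matrix();print(s["tool_pos"],s["force"])
print("goal delta",(M.T@(np.array([.4313,-.1977,.0249])-s["tool_pos"])).round(4))
p=shoot("wrist"); save(p,"p500.png")
cv2.imwrite("pics/p500c.png",cv2.resize(p["frame"][100:320,180:460,::-1],(760,597),interpolation=cv2.INTER_CUBIC))
E
```

```text
t: 42.95
tool_pos: [0.4333, -0.198, 0.0382]
orientation: [1.938, 2.469, 0.001]
force: [0.3, -0.7, -4.1]
opening: 0.0591
gripper_force: 60.0
[ 0.43329208 -0.19804702  0.0382133 ] [ 0.25481055 -0.68364886 -4.14161346]
goal delta [ 0.0008 -0.0019  0.0133]
```

View pics/p500c.png

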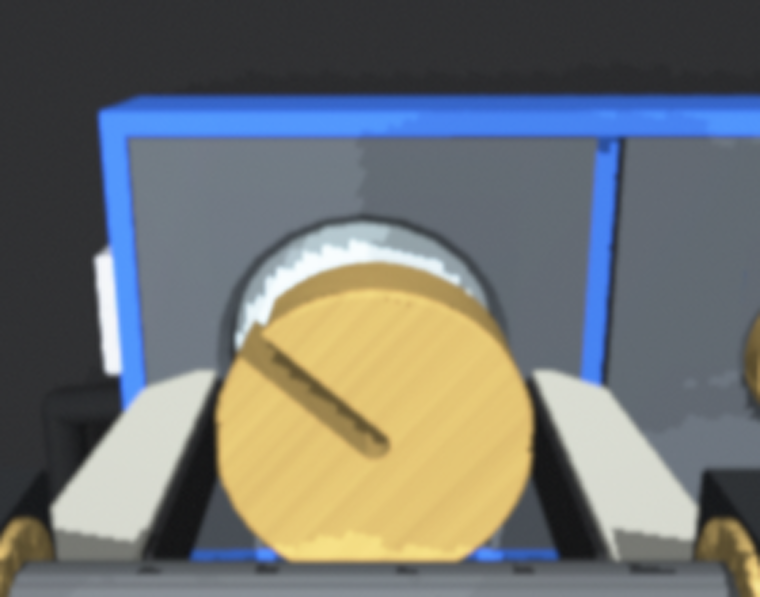

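The mass at crop column 375 sits over pocket 500, which is centred at column 363. That matches the computed correction of about −2 mm in y.

```bash
python3 -m handwheel '[[1,0.0005,-0.0022,0.003,0,0,0],[1,0.0005,-0.0022,0.009,0,0,0],[1,0.0005,-0.0022,0.013,0,0,0],[1,0.0005,-0.0022,0.016,0,0,0],[1,0.0005,-0.0022,0.016,0,0,0]]'|grep -E 'pos|force'; python3 -m handwheel '[[1,0,0,0.0015,0,0,0],[1,0,0,0.003,0,0,0],[1,0,0,0.003,0,0,0]]'|grep -E 'pos|force'
```

```text
tool_pos: [0.4304, -0.1982, 0.0218]
force: [-3.0, 3.3, 7.2]
gripper_force: 60.0
tool_pos: [0.4309, -0.1981, 0.0195]
force: [-4.9, 6.6, 14.1]
gripper_force: 60.0
```

```bash
python3 -m handwheel '[[1,0,0,0.0015,0,0,0],[1,0,0,0.003,0,0,0],[1,0,0,0.003,0,0,0]]'|grep -E 'pos|force|open'
```

```text
tool_pos: [0.4311, -0.1981, 0.0176]
force: [-9.4, 9.5, 25.2]
opening: 0.0587
gripper_force: 60.0
```

```bash
python3 -m handwheel '[[1,0,0,0.0015,0,0,0],[1,0,0,0.0025,0,0,0],[1,0,0,0.0025,0,0,0]]'|grep -E 'pos|force|open'; python3 -m handwheel '[[1,0,0,0.0005,0,0,0],[1,0,0,0.0015,0,0,0],[1,0,0,0.0015,0,0,0]]'|grep -E 'pos|force|open'
```

```text
tool_pos: [0.4312, -0.1982, 0.0172]
force: [-19.7, 13.2, 48.3]
opening: 0.0591
gripper_force: 60.1
tool_pos: [0.4313, -0.1984, 0.017]
force: [-27.1, 17.9, 63.1]
opening: 0.0589
gripper_force: 60.1
```

```bash
python3 -m handwheel '[[1,0,0,-0.0045,0,0,0],[-0.6,0,0,-0.0045,0,0,0],[-0.6,0,0,-0.0045,0,0,0],[-0.6,0,0,-0.0045,0,0,0],[-0.6,0,0,-0.02,0,0,0],[-0.6,0,0,-0.045,0,0,0],[1,0,0,-0.045,0,0,0],[1,0,0,-0.045,0,0,0],[1,0,0,-0.045,0,0,0],[1,0,0,-0.03,0,0,0],[1,0,0,-0.018,0,0,0],[1,0,0,-0.0145,0,0,0],[1,0,0,-0.0145,0,0,0]]' 30|grep -E 'pos|force|open';  python3 -m handwheel '[[1,0,0,0.0015,0,0,0],[1,0,0,0.0025,0,0,0],[1,0,0,0.0025,0,0,0]]'|grep -E 'pos|force';python3 -m handwheel '[[1,0,0,0.001,0,0,0],[1,0,0,0.002,0,0,0],[1,0,0,0.002,0,0,0]]'|grep -E 'pos|force'
```

```text
tool_pos: [0.43, -0.198, 0.025]
force: [0.0, 0.1, 6.1]
opening: 0.0091
gripper_force: 3.1
tool_pos: [0.4315, -0.1983, 0.0249]
force: [-3.7, 5.1, 24.5]
gripper_force: 12.2
tool_pos: [0.4316, -0.1984, 0.0248]
force: [-13.6, 10.0, 45.8]
gripper_force: 22.8
```

All four masses are home. Retreating, then a numeric check.

```bash
python3 -m handwheel '[[1,0,0,-0.01,0,0,0],[1,0,0,-0.06,0,0,0],[1,0,0,-0.12,0,0,0],[1,-0.1,0.05,-0.2,0,0,0],[1,-0.1,0.05,-0.23,0,0,0],[1,-0.1,0.05,-0.23,0,0,0],[1,-0.1,0.05,-0.23,0,0,0]]'
python3 - <<'E'
from h import *
p=shoot("wrist"); save(p,"end.png")
C={"500":(.4311,-.1967,.0449),"100":(.5316,-.1721,.0404),"50":(.4557,-.2973,.0399),"200":(.5562,-.2727,.0419)}
for k,c in C.items(): print(k,np.round(proj(p,c),1))
for r in robot.regions_of({a:b for a,b in p.items() if a!="M"},"mass50")[:6]: print(round(r["conf"],2),np.round(r["rect"]).tolist(),np.argwhere(r["mask"]).mean(0)[::-1].round(1),p["frame"][r["mask"]].mean(0).round())
q=shoot("top")
for k in ["rack","dropper"]:
    for r in robot.regions_of({a:b for a,b in q.items() if a!="M"},k)[:1]: print(k,round(r["conf"],2),np.round(r["rect"]).tolist())
print(robot.read_state()["t"])
E
```

```text
t: 48.38
tool_pos: [0.5031, -0.2845, 0.2514]
orientation: [1.94, 2.468, 0.0]
force: [-0.4, 0.2, -0.0]
opening: 0.0004
gripper_force: 0.0
500 [272.3  78.8]
100 [365.8  79. ]
50 [276.2 170.7]
200 [362.6 170.8]
0.92 [244.0, 49.0, 298.0, 106.0] [272.8  79.1] [245. 227. 142.]
0.9 [264.0, 160.0, 291.0, 181.0] [275.7 169.6] [232. 235. 238.]
0.85 [352.0, 65.0, 379.0, 97.0] [365.   78.6] [243. 228. 145.]
0.69 [344.0, 152.0, 382.0, 189.0] [362.  169.9] [238. 240. 243.]
rack 0.85 [460.0, 216.0, 493.0, 251.0]
dropper 0.78 [150.0, 225.0, 171.0, 240.0]
48.625
```

```bash
python3 -c "
from plant import robot
print(robot.close_job())"
```

```text
the job is handed in; nothing more can be done
None
```

All four masses are in their own pockets, each checked by touch to be pressed fully home and released in order from the top of the pile. The rack and bottle were left alone, and the job was handed in at about 49 s.

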